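# Rock a jammed bush out of its holder

## Robot

A 6-joint arm with a two-finger parallel gripper is mounted at the origin on a cart in front of the work surface, level with it; the furniture and walls round the work are solid. World frame = base frame: x ahead of the robot, y to its left, z up, the work surface at z = 0. Lengths are in m, angles in degrees, forces in N, time in s.
With the tool pointing down it reaches from about 0.25 to 0.725 m from the base axis. Payload 9.7 kg.
Tool frame: the origin (TCP) lies midway between the tips of the shut fingers; the grasp point (between the pads) lies bot.grasp_offset behind it (bot.grasp_offset is the distance from the TCP to the grasp point, in m); x points along the fingers, y is the direction in which the jaws open and shut, and the axes are right-handed (so a half turn about x gives the same grasp; the last joint's range is limited). The gripper opens to 85 mm and grips with 20 to 120 N. Pads are 22 mm wide; open, the fingers measure 114 mm over their backs; the gripper's body (76 mm by 85 mm) begins 54 mm behind the grasp point. The pads swing forward as they close: fully open they stand 13 mm farther back than shut.
Start: joints at [-75.401, 4.979, 10.078, 95.1, 0, 90], TCP at [0.139, -0.532, 0.231] pointing down, gripper open.
Joint ranges: [-179.16, 179.16], [-48.56, 103.87], [-65.8, 70.77], [-126.05, 130.52], [-82.76, 87.17], [-180, 180]. Speed limits (degrees/s): [127.2, 127.2, 147.25, 180, 180, 180].

## Interface

Orientations are given as [roll, pitch, yaw] about the fixed x, y, z axes, in that order (R = Rz(yaw) Ry(pitch) Rx(roll)).
In Python, from workcell import status, camera, bot gives the robot as it stands.
- The arm moves only by the shell command python3 -m jog 'ROWS' [OPENING] [FORCE]. ROWS is text: rows parted by semicolons, each of 4 numbers parted by spaces: the shift along the tool's x, y, z in mm, then the turn about the tool's x in degrees. A call has exactly 8 rows; each row is the pose to reach, as a shift and turn from the pose commanded when the call began, along the tool's axes at that moment; what a row does not reach only later rows make up. A row lasts 1/8 s, in which the tool goes at most 62.5 mm and 10.7 degrees, less where a joint would pass 70% of its speed; a pose out of reach is approached as far as the arm can. A call with a gripper value outside its range is refused whole. OPENING is the opening, from 0 (shut) to 1 (fully open), set as the call begins (- or left out, the last holds). The fingers move at their own pace and stop on an object; FORCE is the grip in N (left out, the last holds). Time passes only in rows, so rows that repeat a pose let the fingers close, or fill a call up. It gives the time, the measured TCP pose, the force and the opening at its end, in the units of the state.
- status.get_obs(): the state, without advancing time (a new reading comes with each control period).
- camera(name): name is "scene" or "top"; returns a dict with "color" (384x512x3 uint8, red, green, blue), "vfov" (degrees; the focal length in pixels is half the picture's height over the tangent of half this angle, whatever the lens; pixels are square), "cx", "cy" (the principal point, pixels), "rvec" (rotation vector, rad) and "tvec" (3), from world to camera coordinates, as OpenCV has them. Camera axes: x right, y down, z forward; pixel columns grow to the right and rows downward; lengths in m; the calibration is good to about 2 mm. A picture is of the moment at which its call begins. There is no depth.
- bot.job_done(): hands the job in, once; it reports no verdict.
The state is a dict: "time": time; "q": joint angles; "qd": joint speeds; "joint_efforts": joint torques, N m; "ee_pos": TCP position; "tcp_rot": TCP orientation; "wrist_force": force on the tool from outside, world axes, zero at the start; "torque": the same for the moment, N m; "opening": finger opening in m.
Only numpy, scipy, OpenCV 4.12 (cv2) and the standard library are available. Lean on these libraries where they do the work, as an engineer would, in place of code of your own. Each camera call takes 0.05 s, during which the arm holds its last target. There are 200 camera calls.

## Task

Take the dust cap off the bush holder by its bail handle and hang it by that handle on the twin-arm hook stand. Then free the bush that is jammed between the two sprung jaws: rock it side to side, towards one jaw and then the other several times, easing it up as you rock, because the carrier only lies loose on its dowels and must not be lifted off with a straight pull. Finish still holding the bush upright just clear of the carrier, over its pocket, with the carrier seated, the cap still hanging and the small parts lying about left alone.

Things in the scene. Friction and masses are not known exactly. Their poses are not given: they have to be found in the camera images.
- holder: bush holder, fixed. Origin: centre of the underside of its grey base plate (140 x 190 x 8 mm); z up, y along the line through both jaws. On it the dark steel carrier, 110 (x) x 150 (y) mm, flat top 36 mm above the origin, with a 59 mm pocket in its middle; two steel jaws, 36 mm wide in x, press on the bush from +y and -y, tops 1 mm below the carrier's top, 30 N each, 3 N per mm, 8 mm of give
- pocket (a point): middle of the pocket mouth, level with the carrier's top (36 mm above the bench); axes as the holder's. Fixed, does not move with the carrier
- carrier (a joint): how far the carrier (2.5 kg, loose on upright dowels, moves only straight up) is lifted off the base plate, m; 0 seated, at most 0.03. A straight pull on the jammed bush lifts it: the jaws grip harder than it weighs. While the bush's two sides tilt to and fro faster than it is raised, the jaws' friction cancels and the carrier stays down
- bush: brown steel bush, upright cylinder 53 mm diameter, 48 mm tall, 0.28 kg; origin: centre of its underside, z along its axis. Starts under the cap, in the pocket's middle, underside 14 mm below the carrier's top on a small boss (16 mm diameter), so it can tilt; 34 mm stand proud. Tilts of 4 to 8 degrees to either side are possible and enough. The jaws let go once its underside is above their tops
- bush_top (a point): centre of the bush's top face, 48 mm above its origin
- cap: aluminium dust cap, a round cup upside down (80 mm diameter, 46 mm tall, 3 mm wall, open below) with a steel rod bail handle on top, 0.15 kg. Origin: centre of its lower rim; z up; the handle stands in the cap's y-z plane. Starts standing on the carrier over the bush
- cap_bar (a point): middle of the handle's straight top bar (9 mm diameter, along the cap's y, straight for 72 mm, the upright legs 84 mm apart between centres), 104 mm above the cap's origin. Below the bar is 53 mm of open window down to the cap's flat top
- hook_stand: fixed stand: grey base plate, two parallel bent steel rods (8 mm diameter) at its y = -25 and +25 mm, 42 mm free between them. Each rises at x = +60 mm (to 168 mm), comes forward, sloping down to a saddle at x = 0 (rod centre 150 mm high), and ends in an upturned tip at x = -18 mm (top 167 mm high). Origin on the bench below the saddles
- hook_seat (a point): where the middle of the hanging bar rests: between the saddles, 158.5 mm above the bench; axes as the stand's. The bar lies along y across both rods, fingers between the rods; the tips enter the handle's window from the -x side, then the bar comes down behind them
- flange_nut: bystander: dark flanged nut, 46 mm diameter, 22 mm tall, loose on the bench; origin: centre of its underside
- spacer: bystander: grey steel ring, 42 mm diameter, 16 mm tall, loose on the bench; origin: centre of its underside
- ear_plate: bystander: dark cut steel plate, 50 x 55 x 8 mm, loose on the bench; origin: centre of its underside

How it is judged:
By the outcome, as a careful person would: the job done as asked, in the order asked, and still so for the second after the job is handed in, while the arm keeps its last pose, push and grip.
It also fails if it takes over 64 s, if anything falls off the work surface, if the arm or the gripper's body presses on something with over 40 N, if the wrist force passes 120 N, or if a joint passes its speed limit or range.

## Working session

There is one attempt and no reset: what is moved stays moved. The work goes in short steps, Python scripts to look and compute and a shell command to move; the robot and the scene stay as the last step left them, time stands still between calls to the robot, and variables do not carry over. Pictures are saved under pics/ and viewed, about 8 in all and at most 12, crops included, and the job is handed in when it is done.

```bash
mkdir -p pics; ls; python3 - <<'E'
from workcell import status,camera,bot
import cv2,numpy as np
o=status.get_obs();print(o,bot.grasp_offset)
for n in("scene","top"):
    c=camera(n);np.savez('pics/%s0.npz'%n,**c);cv2.imwrite('pics/%s0.png'%n,cv2.resize(c['color'][...,::-1],(800,600)))
    print(n,{k:v for k,v in c.items() if k!='color'}, -cv2.Rodrigues(np.array(c['rvec']))[0].T@np.array(c['tvec']))
E
```

```text
pics
{'time': 0.0, 'q': array([-7.54014315e+01,  5.00919730e+00,  1.00326932e+01,  9.51000553e+01,
       -9.28043603e-04,  9.00004242e+01]), 'qd': array([ 0.00686735,  0.02722344,  0.00037065, -0.03868148, -0.02947097,
       -0.05667824]), 'joint_efforts': array([-1.04218830e-04, -5.20390213e+01,  4.64799929e+01,  1.64374639e-02,
       -1.45422473e-05, -2.39188876e-05]), 'ee_pos': array([ 0.13855833, -0.53200644,  0.23058556]), 'tcp_rot': array([-89.30507774,  89.92343498, 105.29306719]), 'wrist_force': array([0.42840454, 0.53350962, 0.0895637 ]), 'torque': array([0.0224589 , 0.01249307, 0.00671477]), 'opening': 0.08562752487176464} 0.0187
scene {'vfov': 44.131436853527326, 'cx': 255.7777864262622, 'cy': 188.8420962266007, 'rvec': array([ 1.69630351,  1.9913788 , -0.68154431]), 'tvec': array([ 0.03450266, -0.37929678,  1.43029957])} [1.17724203 0.13991761 0.88619276]
top {'vfov': 53.084532228188536, 'cx': 252.44012965740293, 'cy': 197.46779933399233, 'rvec': array([ 2.17237375, -2.13339842,  0.12339285]), 'tvec': array([0.05459958, 0.58146119, 0.91105356])} [0.46333    0.0550991  0.97641499]
```

View pics/scene0.png

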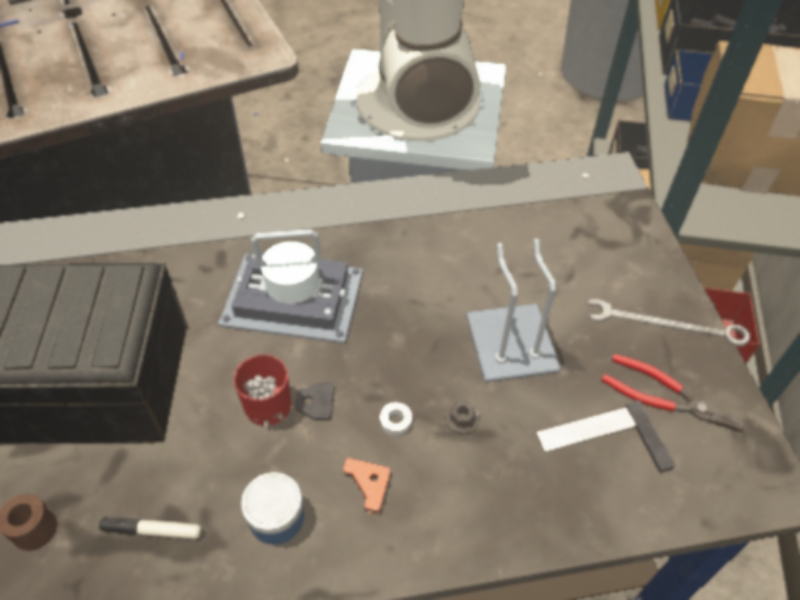

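View pics/top0.png

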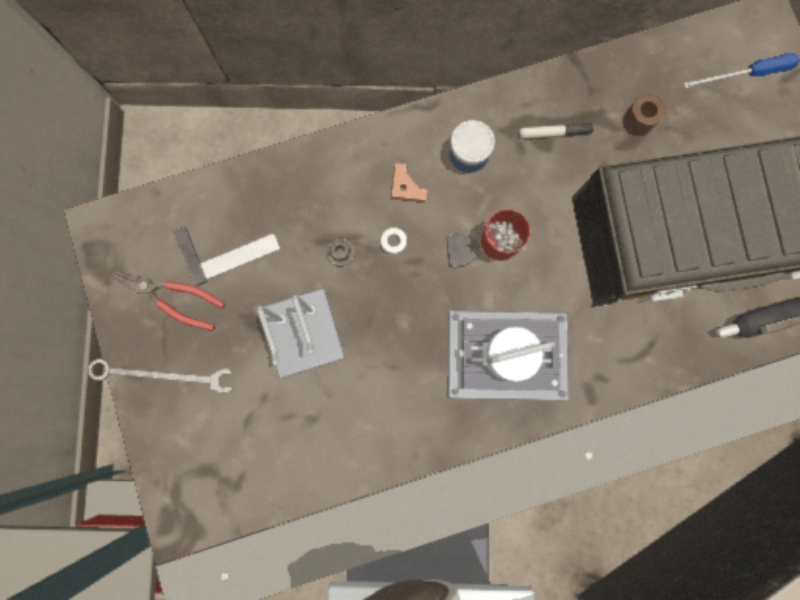

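The scene view has the holder with cap at about (290,285) and the hook stand at about (515,335). In the top view they are at (508,355) and (300,333). Next I measure with masks and take one composite close-up.

```bash
cat > h.py <<'E'
import numpy as np,cv2
def cam(c):
    f=192/np.tan(np.radians(float(c['vfov']))/2)
    K=np.array([[f,0,float(c['cx'])],[0,f,float(c['cy'])],[0,0,1]])
    R=cv2.Rodrigues(np.array(c['rvec'],float))[0];t=np.array(c['tvec'],float)
    return K,R,t
def ray(c,uv):
    K,R,t=cam(c);uv=np.atleast_2d(np.array(uv,float))
    d=np.c_[uv,np.ones(len(uv))]@np.linalg.inv(K).T@R
    return -R.T@t,d/np.linalg.norm(d,axis=1)[:,None]
def onz(c,uv,z):
    o,d=ray(c,uv);return o+d*((z-o[2])/d[:,2])[:,None]
def tri(c1,p1,c2,p2):
    o1,d1=ray(c1,p1);o2,d2=ray(c2,p2);d1=d1[0];d2=d2[0]
    s=np.linalg.lstsq(np.c_[d1,-d2],o2-o1,rcond=None)[0]
    a=o1+s[0]*d1;b=o2+s[1]*d2;return (a+b)/2,np.linalg.norm(a-b)
def proj(c,P):
    K,R,t=cam(c);return cv2.projectPoints(np.atleast_2d(np.array(P,float)),cv2.Rodrigues(R)[0],t,K,None)[0][:,0]
def load(p):return dict(np.load(p))
E
python3 - <<'E'
from h import *
T=load('pics/top0.npz');S=load('pics/scene0.npz')
def crop(c,x,y,w,h,W,H):
    return cv2.resize(c['color'][y:y+h,x:x+w,::-1],(W,H),interpolation=cv2.INTER_CUBIC)
# scale 4
out=np.vstack([np.hstack([crop(T,280,190,90,70,400,300*70*40//84000 if 0 else 300),crop(T,155,180,72,56,400,300)]),np.hstack([crop(S,135,140,100,75,400,300),crop(S,290,145,76,100,300,300)[:, :],np.zeros((300,100,3),np.uint8)])])
cv2.imwrite('pics/comp.png',out)
g=cv2.cvtColor(T['color'],cv2.COLOR_RGB2HSV)
# plate: bluish gray
im=T['color'].astype(int)
m=((im[...,2]-im[...,0]>4)&(im.sum(2)>300)).astype(np.uint8)
n,l,st,ce=cv2.connectedComponentsWithStats(m)
for i in range(1,n):
    if st[i,4]>300:
        r=cv2.minAreaRect(np.argwhere(l==i)[:,::-1].astype(np.float32))
        b=cv2.boxPoints(r);w=onz(T,b,0.008)
        print(st[i],r,'\n',w.round(4)[:,:2].tolist(),w.mean(0).round(4))
E
```

```text
(no output)
```

View pics/comp.png

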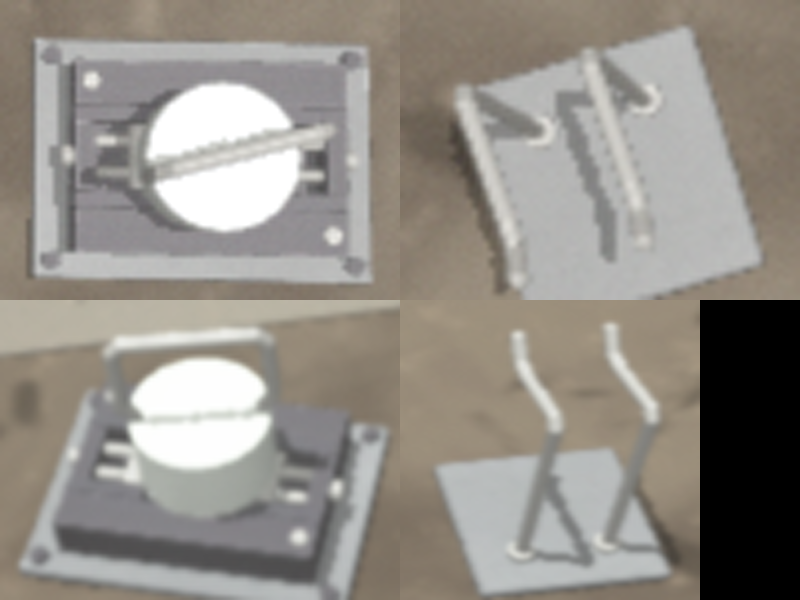

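Composite: the cap with its bar turned about 12° in the top view, running (150,168) to (330,130). The stand's tips face the robot at (517,280) and (643,240), with the risers away from it at the upper end.

```bash
python3 - <<'E'
from h import *
T=load('pics/top0.npz');S=load('pics/scene0.npz')
A=lambda p:(np.array(p)/[400/90,300/70]+[280,190]-.4)
B=lambda p:(np.array(p)/[400/72,300/56]+[155,180]-.4)
C=lambda p:(np.array(p)/[4,4]+[135,140]-.4)
D=lambda p:(np.array(p)/[300/76,3]+[290,145]-.4)
w=onz(T,A([(36,38),(370,46),(371,283),(34,276)]),.008);print('plate',w.round(4)[:,:2],w.mean(0))
d=(w[0]+w[3]-w[1]-w[2])[:2];print('yaw y-axis',np.degrees(np.arctan2(-d[0],d[1])),[np.linalg.norm(w[i]-w[i-1]) for i in range(4)])
a=onz(T,A([(150,168),(332,129)]),.14);b=onz(S,C([(268,36),(110,45)]),.14)
for e in(a,b):
    v=(e[0]-e[1]);print('bar',e.round(4)[:,:2],e.mean(0).round(4),np.linalg.norm(v),np.degrees(np.arctan2(-v[0],v[1])))
# cap top disc & rim in top view
im=T['color'][190:260,280:370].astype(int)
m=(im.min(2)>215).astype(np.uint8);ct=max(cv2.findContours(m,0,1)[0],key=cv2.contourArea)
(cx,cy),r=cv2.minEnclosingCircle(ct);print('disc',onz(T,[(cx+280,cy+190)],.082),r)
f=onz(T,B([(142,130),(250,100)]),.008);f2=onz(S,D([(120,252),(206,242)]),.008);print('feet',f.round(4),f2.round(4))
print('bend',tri(T,B((65,92)),S,D((252,115))),tri(T,B((190,55)),S,D((155,122))))
print('tips',tri(T,B((117,282)),S,D((211,25))),tri(T,B((243,243)),S,D((118,31))))
c=onz(T,B([(288,27),(363,262)]),.008);print('std plate corners',c)
# full stand plate, from the 800 pic
k=onz(T,np.array([(322,291),(343,356),(281,376)])/ (800/512),.006);print(k.round(4))
E
```

```text
plate [[ 0.5829 -0.024 ]
 [ 0.5815 -0.2141]
 [ 0.443  -0.2123]
 [ 0.4435 -0.0239]] [ 0.51274961 -0.11859432  0.008     ]
yaw y-axis -0.28621405624787477 [np.float64(0.13940645575248545), np.float64(0.19004120008988323), np.float64(0.13848047774675404), np.float64(0.18837049254278915)]
bar [[ 0.5013 -0.0693]
 [ 0.5227 -0.1582]] [ 0.512  -0.1137  0.14  ] 0.09137935768121462 13.510238637001768
bar [[ 0.5031 -0.0754]
 [ 0.5235 -0.1571]] [ 0.5133 -0.1162  0.14  ] 0.0841801919855203 14.009067669103414
disc [[ 0.50309278 -0.11760299  0.082     ]] 16.140111923217773
feet [[0.5643 0.2485 0.008 ]
 [0.5795 0.1996 0.008 ]] [[0.5774 0.2001 0.008 ]
 [0.5606 0.2475 0.008 ]]
bend (array([0.56311361, 0.24770249, 0.16126043]), np.float64(0.0011228937296362792)) (array([0.57862571, 0.19979395, 0.16312627]), np.float64(0.0009596221874486955))
tips (array([0.48778356, 0.2237916 , 0.16362945]), np.float64(0.001243136289990975)) (array([0.50388615, 0.17590003, 0.16618788]), np.float64(0.0015357281140431123))
std plate corners [[0.61482831 0.18341961 0.008     ]
 [0.50380032 0.14569645 0.008     ]]
[[0.611  0.1845 0.006 ]
 [0.5055 0.147  0.006 ]
 [0.4716 0.2458 0.006 ]]
```

```bash
cat > go.py <<'E'
import sys,numpy as np
from scipy.spatial.transform import Rotation as Ro
from workcell import status
# args: x y z(TCP, m) yaw of tool-y (deg, mod 180)
x,y,z,a=map(float,sys.argv[1:5]);o=status.get_obs()
R=Ro.from_euler('xyz',o['tcp_rot'],degrees=True).as_matrix()
d=R.T@(np.array([x,y,z])-o['ee_pos'])*1000
t=R.T@np.array([np.cos(np.radians(a)),np.sin(np.radians(a)),0])
g=(np.degrees(np.arctan2(t[2],t[1]))+90)%180-90
print('t',o['time'],'tool',R.round(3).T.tolist(),'\nshift',d.round(1),'turn',round(g,1),'q6',o['q'][5].round(1),'F',o['wrist_force'].round(1),'op',o['opening'],'pos',o['ee_pos'].round(4))
E
python3 go.py .513 -.117 .215 13.7
```

```text
t 0.1 tool [[-0.0, 0.001, -1.0], [0.252, -0.968, -0.001], [-0.968, -0.252, 0.0]] 
shift [  16.  -307.2 -466.9] turn -89.1 q6 90.0 F [ 0.3  0.1 -0.4] op 0.08578990688063005 pos [ 0.1386 -0.532   0.2307]
```

```bash
python3 -m jog '2 -20 -30 -6;4 -55 -85 -16;6 -95 -145 -26;8 -135 -205 -37;10 -175 -265 -47;12 -215 -325 -57;14 -250 -380 -68;15 -275 -420 -78' 1 40; python3 go.py .513 -.117 .20 13.7
```

```text
time: 1.1
ee_pos: [0.4572, -0.1794, 0.2169]
tcp_rot: [30.3, 90.0, -56.7]
wrist_force: [-0.0, -2.2, 1.1]
opening: 0.0855
t 1.1 tool [[0.0, -0.0, -1.0], [0.999, 0.051, 0.0], [0.051, -0.999, 0.0]] 
shift [ 16.9  58.9 -59.5] turn -10.8 q6 65.6 F [-0.  -2.2  1.1] op 0.08549604759518795 pos [ 0.4572 -0.1794  0.2169]
```

```bash
python3 -m jog '4 20 -20 -4;8 40 -40 -8;12 59 -60 -11;15 59 -60 -11;15 59 -60 -11;15 59 -60 -11;15 59 -60 -11;15 59 -60 -11'; python3 go.py .513 -.117 .1205 13.7; python3 - <<'E'
from h import *
from workcell import camera
T=camera('top');S=camera('scene')
a=cv2.resize(T['color'][185:275,265:385,::-1],(400,300),interpolation=2);b=cv2.resize(S['color'][110:225,125:255,::-1],(400,354),interpolation=2)[:300]
cv2.imwrite('pics/c2.png',np.hstack([a,b]))
E
```

```text
time: 2.1
ee_pos: [0.5123, -0.119, 0.2022]
tcp_rot: [65.2, 90.0, -11.2]
wrist_force: [-0.2, 0.7, -0.1]
opening: 0.0852
t 2.1 tool [[0.0, -0.0, -1.0], [0.972, 0.234, 0.0], [0.234, -0.972, 0.0]] 
shift [81.7  1.1 -1.8] turn -0.1 q6 63.4 F [-0.2  0.7 -0.1] op 0.08518497952050591 pos [ 0.5123 -0.119   0.2022]
```

View pics/c2.png

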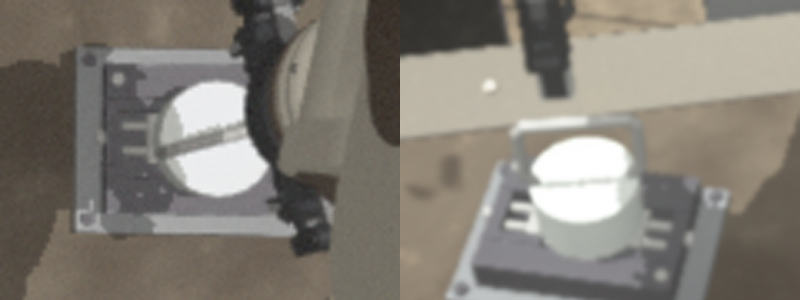

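The fingers straddle the bar line, with the bar's middle near (205,138) in the left crop, so I descend and close.

```bash
python3 -m jog '15 0 0 0;35 1 -1 0;55 1 -2 0;70 1 -2 0;80 1 -2 0;81 1 -2 0;81 1 -2 0;81 1 -2 0' && python3 -m jog '0 0 0 0;0 0 0 0;0 0 0 0;0 0 0 0;0 0 0 0;0 0 0 0;0 0 0 0;0 0 0 0' 0 60; python3 go.py .513 -.117 .19 13.7
```

```text
time: 3.2
ee_pos: [0.5133, -0.1166, 0.1217]
tcp_rot: [62.3, 89.9, -14.1]
wrist_force: [0.5, -0.5, 0.0]
opening: 0.0856
time: 4.2
ee_pos: [0.5129, -0.1164, 0.121]
tcp_rot: [-129.3, 90.0, 154.3]
wrist_force: [-0.0, 0.5, 0.3]
opening: 0.0068
t 4.2 tool [[-0.0, 0.0, -1.0], [0.972, 0.235, -0.0], [0.235, -0.972, -0.0]] 
shift [-69.   -0.1   0.6] turn -0.1 q6 63.6 F [-0.   0.5  0.3] op 0.006814459193794216 pos [ 0.5129 -0.1164  0.121 ]
```

```bash
python3 -m jog '-4 0 0 0;-10 0 0 0;-20 0 0 0;-32 0 0 0;-44 0 0 0;-55 0 0 0;-65 0 0 0;-72 0 0 0'; python3 go.py .437 .181 .19 18; python3 - <<'E'
from h import *
from workcell import camera
S=camera('scene');print(proj(S,[.513,-.117,.19]))
b=cv2.resize(S['color'][80:230,105:305,::-1],(800,600),interpolation=2)
cv2.imwrite('pics/c3.png',b)
E
```

```text
time: 5.2
ee_pos: [0.513, -0.1165, 0.1937]
tcp_rot: [67.5, 90.0, -8.9]
wrist_force: [0.3, -0.2, -1.3]
opening: 0.0068
t 5.2 tool [[0.0, -0.0, -1.0], [0.972, 0.235, 0.0], [0.235, -0.972, 0.0]] 
shift [   3.7   -4.  -307. ] turn -4.4 q6 63.6 F [ 0.3 -0.2 -1.3] op 0.006830873720777557 pos [ 0.513  -0.1165  0.1937]
[[178.87721772 132.95109995]]
```

View pics/c3.png

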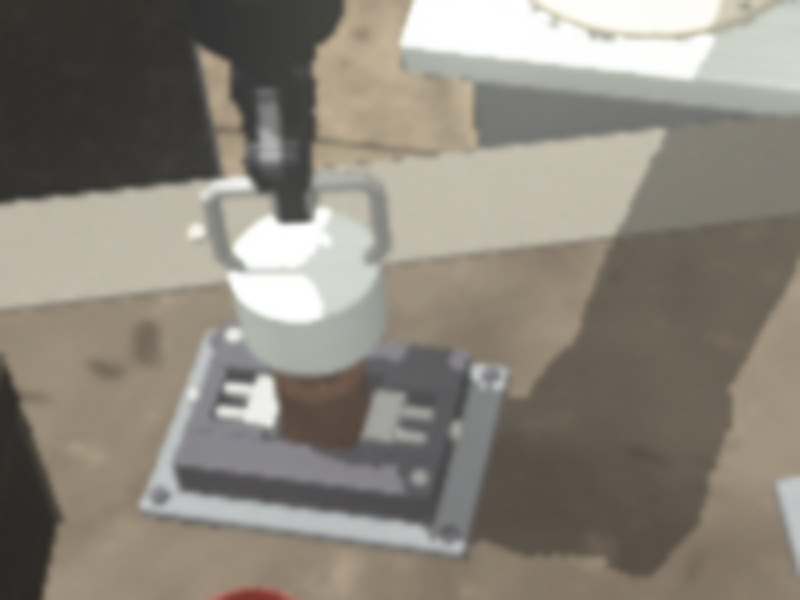

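The cap has lifted clear at about (310,290), hanging level, and the brown bush is still seated at (322,410). I carry the cap to the stand.

```bash
python3 -m jog '0 0 -25 0;0 -1 -70 -1;0 -2 -120 -2;0 -3 -170 -3;0 -4 -220 -4;0 -4 -265 -4.4;0 -4 -295 -4.4;0 -4 -307 -4.4' && python3 -m jog '0 0 0 0;5 0 0 0;10 0 0 0;14 0 0 0;14 0 0 0;14 0 0 0;14 0 0 0;14 0 0 0'; python3 go.py .5133 .2054 .1613 18; python3 - <<'E'
from h import *
from workcell import camera
S=camera('scene');T=camera('top')
a=cv2.resize(S['color'][110:260,260:390,::-1],(520,600),interpolation=2)
b=cv2.resize(T['color'][175:265,145:225,::-1],(280,315),interpolation=2)
o=np.zeros((600,800,3),np.uint8);o[:,:520]=a;o[:315,520:]=b
cv2.imwrite('pics/c4.png',o)
E
```

```text
time: 6.25
ee_pos: [0.4364, 0.1823, 0.1928]
tcp_rot: [-92.3, 90.0, -164.2]
wrist_force: [0.1, 0.2, -1.4]
opening: 0.0071
time: 7.25
ee_pos: [0.4369, 0.1811, 0.1791]
tcp_rot: [94.7, 90.0, 22.7]
wrist_force: [0.1, 0.6, -0.8]
opening: 0.0065
t 7.25 tool [[0.0, 0.0, -1.0], [0.951, 0.309, 0.0], [0.309, -0.951, -0.0]] 
shift [17.9 80.2  0.5] turn 0.0 q6 94.5 F [ 0.1  0.6 -0.8] op 0.006528910646671482 pos [0.4369 0.1811 0.1791]
```

View pics/c4.png

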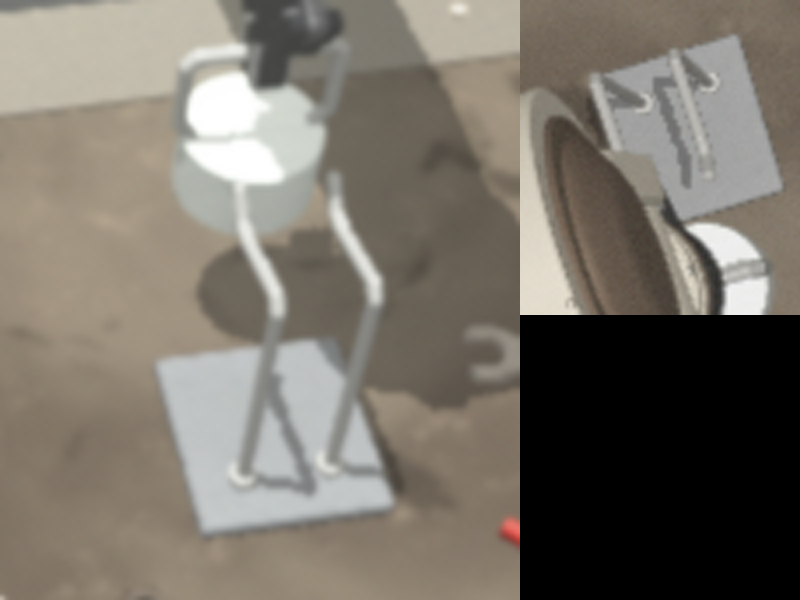

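The cap is held level in front of the tips at (240,185) and (335,180), with the legs straddling both rods. I go down a little, move forward, then lower.

```bash
python3 -m jog '8 0 0 0;15 0 0 0;15 14 0 0;15 30 0 0;15 46 0 0;15 62 0 0;15 75 0 0;15 80 0 0' && python3 -m jog '0 0 0 0;0 0 0 0;3 0 0 0;6 0 0 0;10 0 0 0;14 0 0 0;17 0 0 0;19 0 0 0'; python3 go.py .5133 .2054 .1397 18
```

```text
time: 8.35
ee_pos: [0.5137, 0.206, 0.1636]
tcp_rot: [-84.5, 90.0, -156.5]
wrist_force: [-0.5, 0.1, -1.2]
opening: 0.0066
time: 9.35
ee_pos: [0.5129, 0.2057, 0.1447]
tcp_rot: [-88.8, 90.0, -160.8]
wrist_force: [-0.4, -0.7, -1.3]
opening: 0.0068
t 9.35 tool [[-0.0, -0.0, -1.0], [0.951, 0.309, -0.0], [0.309, -0.951, 0.0]] 
shift [5.  0.3 0.4] turn -0.0 q6 93.9 F [-0.4 -0.7 -1.3] op 0.006847878028673513 pos [0.5129 0.2057 0.1447]
```

```bash
python3 -m jog '1 0 0 0;2 0 0 0;3 0 0 0;4 0 0 0;5 0 0 0;6 0 0 0;6 0 0 0;6 0 0 0'; python3 - <<'E'
from h import *
from workcell import camera
S=camera('scene')
a=cv2.resize(S['color'][110:260,260:460,::-1],(800,600),interpolation=2)
cv2.imwrite('pics/c5.png',a)
E
```

```text
time: 10.35
ee_pos: [0.513, 0.2058, 0.139]
tcp_rot: [56.1, 90.0, -15.9]
wrist_force: [-0.1, -0.3, -1.1]
opening: 0.0073
```

View pics/c5.png

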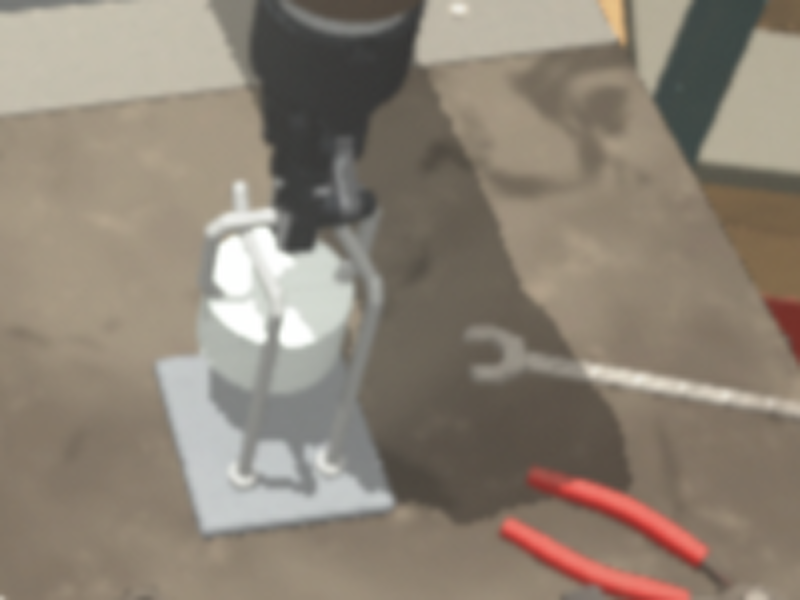

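The bar sits behind the left tip (238,190) and above the rods. There is no contact force yet, so I ease down further.

```bash
python3 -m jog '.5 0 0 0;1 0 0 0;1 0 0 0;1.5 0 0 0;2 0 0 0;2 0 0 0;2 0 0 0;2 0 0 0'; python3 go.py .513 .2058 .136 18
```

```text
time: 11.4
ee_pos: [0.5131, 0.2058, 0.1384]
tcp_rot: [93.2, 89.9, 21.2]
wrist_force: [-3.3, -1.5, 11.7]
opening: 0.0066
t 11.4 tool [[0.002, 0.001, -1.0], [0.951, 0.309, 0.002], [0.309, -0.951, -0.0]] 
shift [ 2.4 -0.1 -0.1] turn -0.0 q6 93.9 F [-3.3 -1.5 11.7] op 0.0066064373303387795 pos [0.5131 0.2058 0.1384]
```

Contact, at 12 N up. I back off 1.5 mm and open gently, then retreat upward.

```bash
python3 -m jog '-.5 0 0 0;-1 0 0 0;-1.5 0 0 0;-1.5 0 0 0;-1.5 0 0 0;-1.5 0 0 0;-1.5 0 0 0;-1.5 0 0 0' && python3 -m jog '0 0 0 0;0 0 0 0;0 0 0 0;0 0 0 0;0 0 0 0;0 0 0 0;0 0 0 0;0 0 0 0' 1 && python3 -m jog '-5 0 0 0;-15 0 0 0;-30 0 0 0;-45 0 0 0;-60 0 0 0;-75 0 0 0;-85 0 0 0;-90 0 0 0'; python3 go.py .5125 -.118 .14 0
```

```text
time: 12.4
ee_pos: [0.513, 0.2057, 0.1386]
tcp_rot: [86.6, 90.0, 14.6]
wrist_force: [-1.3, -0.6, 4.6]
opening: 0.0067
time: 13.4
ee_pos: [0.513, 0.2057, 0.1385]
tcp_rot: [103.6, 90.0, 31.6]
wrist_force: [0.0, 0.2, 0.4]
opening: 0.0855
time: 14.4
ee_pos: [0.5131, 0.2058, 0.2291]
tcp_rot: [96.1, 90.0, 24.1]
wrist_force: [-0.4, -0.2, -0.2]
opening: 0.0852
t 14.4 tool [[0.0, 0.0, -1.0], [0.951, 0.309, 0.0], [0.309, -0.951, -0.0]] 
shift [  89.1 -100.7  307.8] turn 18.0 q6 93.9 F [-0.4 -0.2 -0.2] op 0.08524333604023934 pos [0.5131 0.2058 0.2291]
```

```bash
python3 -m jog '0 -10 25 2;0 -25 75 5;5 -40 125 8;10 -55 175 11;15 -75 225 14;20 -90 270 16;20 -100 298 18;20 -101 308 18' && python3 -m jog '0 0 0 0;0 0 0 0;0 0 0 0;0 0 0 0;0 0 0 0;0 0 0 0;0 0 0 0;0 0 0 0'; python3 go.py .5125 -.118 .12 0; python3 - <<'E'
from h import *
from workcell import camera
S=camera('scene');T=camera('top');np.savez('pics/s6.npz',**S);np.savez('pics/t6.npz',**T)
a=cv2.resize(S['color'][110:260,290:390,::-1],(400,600),interpolation=2)
b=cv2.resize(S['color'][130:230,130:263,::-1],(400,300),interpolation=2)
c=cv2.resize(T['color'][180:255,150:250,::-1],(400,300),interpolation=2)
cv2.imwrite('pics/c6.png',np.hstack([a,np.vstack([b,c])]))
# bush top face: brown hue
h=cv2.cvtColor(S['color'],cv2.COLOR_RGB2HSV)
m=((h[...,0]<14)&(h[...,1]>70)&(h[...,2]>40)).astype(np.uint8)
m[:,:150]=0;m[:130]=0;m[230:]=0;m[:,250:]=0
n,l,st,ce=cv2.connectedComponentsWithStats(m)
i=1+st[1:,4].argmax();print(st[i],ce[i])
print('proj axis pts',proj(S,[[.5125,-.118,.07],[.5125,-.118,.036],[.5125,-.1445,.07],[.5125,-.0915,.07]]))
E
```

```text
time: 15.4
ee_pos: [0.5117, -0.1199, 0.2082]
tcp_rot: [-103.1, 90.0, 166.8]
wrist_force: [-0.4, -0.1, 0.6]
opening: 0.0854
time: 16.4
ee_pos: [0.512, -0.1184, 0.2085]
tcp_rot: [-113.2, 90.0, 156.8]
wrist_force: [0.3, -0.5, -0.4]
opening: 0.0854
t 16.4 tool [[-0.0, 0.0, -1.0], [1.0, -0.0, -0.0], [-0.0, -1.0, -0.0]] 
shift [88.5  0.5 -0.4] turn -0.0 q6 77.0 F [ 0.3 -0.5 -0.4] op 0.08535804017039136 pos [ 0.512  -0.1184  0.2085]
[173 163  23  28 507] [184.93885602 176.6035503 ]
proj axis pts [[184.66598423 170.57201221]
 [186.2291057  180.11564073]
 [173.26759004 169.10782432]
 [196.11387313 172.04255799]]
```

View pics/c6.png

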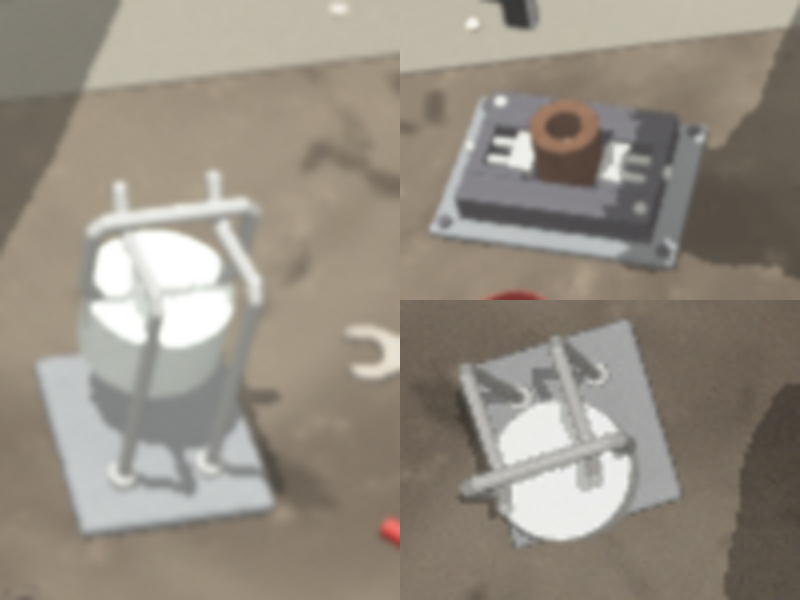

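The cap hangs freely on both rods, with the bar behind the tips at (120,190) and (213,180). The bush is upright at (565,140), matching the predicted centre (0.5125, −0.118). I descend to grip it across x.

```bash
python3 -m jog '10 0 0 0;30 0 0 0;55 0 0 0;80 0 0 0;105 0 0 0;125 0 0 0;137 0 0 0;140 0 0 0' 1 60 && python3 -m jog '5 0 0 0;12 0 0 0;20 0 0 0;26 0 0 0;30 0 0 0;32 0 0 0;32 0 0 0;32 0 0 0' && python3 -m jog '0 0 0 0;0 0 0 0;0 0 0 0;0 0 0 0;0 0 0 0;0 0 0 0;0 0 0 0;0 0 0 0' 0 60; python3 go.py .5125 -.118 .036 0
```

```text
time: 17.5
ee_pos: [0.5117, -0.1183, 0.0677]
tcp_rot: [-104.5, 89.9, 165.5]
wrist_force: [0.1, 0.0, -0.1]
opening: 0.0851
time: 18.5
ee_pos: [0.5122, -0.1185, 0.0367]
tcp_rot: [68.7, 90.0, -21.3]
wrist_force: [0.3, 0.0, 0.2]
opening: 0.0855
time: 19.5
ee_pos: [0.5128, -0.1185, 0.0371]
tcp_rot: [84.9, 89.9, -5.0]
wrist_force: [2.5, 1.5, 5.1]
opening: 0.0512
t 19.5 tool [[0.002, -0.0, -1.0], [1.0, 0.0, 0.002], [0.0, -1.0, 0.0]] 
shift [ 1.1 -0.3 -0.5] turn 0.0 q6 77.0 F [2.5 1.5 5.1] op 0.051213959662392006 pos [ 0.5128 -0.1185  0.0371]
```

```bash
cat > tilt.py <<'E'
from h import *
from workcell import camera,status
S=camera('scene');o=status.get_obs()
h=cv2.cvtColor(S['color'],cv2.COLOR_RGB2HSV)
m=((h[...,0]<14)&(h[...,1]>70)&(h[...,2]>40)).astype(np.uint8);m[:,:150]=0;m[:100]=0;m[230:]=0;m[:,250:]=0
n,l,st,ce=cv2.connectedComponentsWithStats(m);i=1+st[1:,4].argmax()
ys,xs=np.where(l==i);rows=[(y,xs[ys==y].min(),xs[ys==y].max()) for y in np.unique(ys)]
print('bbox',st[i],'rows',[tuple(int(v) for v in r) for r in rows[::3]])
# carrier lift: front top edge of the dark carrier in bright->dark profile at columns
g=cv2.cvtColor(S['color'],cv2.COLOR_RGB2GRAY).astype(float)
G=cv2.cvtColor(load('pics/s6.npz')['color'],cv2.COLOR_RGB2GRAY).astype(float)
r=(slice(190,216),slice(152,176));a,b=G[r],g[r]
print('carrier shift px',cv2.phaseCorrelate(a,b,cv2.createHanningWindow((24,26),cv2.CV_64F)),'mm/px z ~',1/abs(proj(S,[.56,-.15,.036])-proj(S,[.56,-.15,.035]))[0,1])
print('t',o['time'],'F',o['wrist_force'].round(1),o['ee_pos'].round(4),o['opening'].round(4))
E
python3 tilt.py; python3 -m jog '0 0 2 0;0 0 4 0;0 0 5 0;0 0 5 0;0 0 5 0;0 0 5 0;0 0 5 0;0 0 5 0'; python3 tilt.py;  python3 -m jog '0 0 -3 0;0 0 -6 0;0 0 -10 0;0 0 -10 0;0 0 -10 0;0 0 -10 0;0 0 -10 0;0 0 -10 0'; python3 tilt.py
```

```text
bbox [186 164  10  27 179] rows [(164, 189, 190), (167, 189, 193), (170, 189, 194), (173, 187, 195), (176, 186, 195), (179, 187, 195), (182, 188, 195), (185, 189, 194), (188, 189, 193)]
carrier shift px ((-0.17758721207082928, 0.4784810527703556), 1.0242237084410624) mm/px z ~ 3.7035622572840396
time: 20.55
ee_pos: [0.5127, -0.1203, 0.0371]
tcp_rot: [164.5, 89.6, 74.6]
wrist_force: [2.9, 18.3, 8.0]
opening: 0.0518
bbox [185 164  10  27 189] rows [(164, 187, 189), (167, 187, 192), (170, 188, 194), (173, 186, 194), (176, 185, 194), (179, 186, 194), (182, 187, 194), (185, 188, 193), (188, 188, 193)]
carrier shift px ((0.04336368021560233, 0.3736728650694854), 0.9809018542282804) mm/px z ~ 3.7035622572840396
time: 21.6
ee_pos: [0.5127, -0.1163, 0.0373]
tcp_rot: [14.7, 89.6, -75.5]
wrist_force: [1.9, -15.6, 5.0]
opening: 0.0517
bbox [187 164  10  27 176] rows [(164, 190, 191), (167, 190, 194), (170, 190, 195), (173, 189, 196), (176, 188, 196), (179, 188, 196), (182, 189, 196), (185, 190, 195), (188, 190, 194)]
carrier shift px ((0.03241094692755553, 0.3877003513691104), 0.994237418142688)
[... 294 characters left out ...]

AttributeError: 'float' object has no attribute 'round'
Traceback (most recent call last):
  File "tilt.py", line 14, in <module>
    print('t',o['time'],'F',o['wrist_force'].round(1),o['ee_pos'].round(4),o['opening'].round(4))
                                                                           ^^^^^^^^^^^^^^^^^^
AttributeError: 'float' object has no attribute 'round'
Traceback (most recent call last):
  File "tilt.py", line 14, in <module>
    print('t',o['time'],'F',o['wrist_force'].round(1),o['ee_pos'].round(4),o['opening'].round(4))
                                                                           ^^^^^^^^^^^^^^^^^^
AttributeError: 'float' object has no attribute 'round'
```

```bash
sed -i "s/,o\['opening'\].round(4))/,o['opening'],o['tcp_rot'],o['torque'].round(2))/" tilt.py
python3 -m jog '0 0 8 0;0 0 15 0;0 0 5 0;0 0 -5 0;0 0 5 0;0 0 15 0;0 0 15 0;0 0 15 0' - 90; python3 tilt.py;  python3 -m jog '0 0 -10 0;0 0 -20 0;0 0 -20 0;0 0 -20 0;0 0 -20 0;0 0 -20 0;0 0 -20 0;0 0 -20 0'; python3 tilt.py
```

```text
time: 22.65
ee_pos: [0.5125, -0.1222, 0.038]
tcp_rot: [171.9, 89.2, 82.1]
wrist_force: [-1.5, 38.1, 19.9]
opening: 0.0509
bbox [185 163  10  28 199] rows [(163, 187, 187), (166, 186, 191), (169, 187, 193), (172, 185, 193), (175, 185, 193), (178, 185, 194), (181, 186, 194), (184, 187, 193), (187, 187, 193), (190, 187, 189)]
carrier shift px ((-0.0783054539756396, 0.43187262780508107), 1.032899428942618) mm/px z ~ 3.7035622572840396
t 22.7 F [-1.5 36.8 20.5] [ 0.5125 -0.1221  0.0381] 0.05091813544260259 [171.50895494  89.2416473   81.76863561] [ 7.67  0.32 -0.03]
time: 23.7
ee_pos: [0.5125, -0.1152, 0.0384]
tcp_rot: [6.8, 89.2, -83.5]
wrist_force: [-3.1, -35.1, 11.2]
opening: 0.0513
bbox [188 164   9  27 171] rows [(164, 191, 192), (167, 190, 194), (170, 191, 196), (173, 189, 196), (176, 188, 196), (179, 189, 196), (182, 190, 196), (185, 190, 195), (188, 190, 194)]
carrier shift px ((0.07419466171051603, 0.4400318649849648), 0.9932418533720133) mm/px z ~ 3.7035622572840396
t 23.75 F [ -3.  -35.9  11.8] [ 0.5126 -0.1152  0.0384] 0.0510376187688225 [  6.89803651  89.17454018 -83.3875098 ] [-7.54  0.63  0.08]
```

```bash
cat >> tilt.py <<'E'
d=S['color'][...,0].astype(float)-S['color'][...,2]
def cross(y):
    p=d[y,189:206];k=p[:3].mean();th=(k+np.median(d[y,200:206]))/2
    j=np.where((p[:-1]>=th)&(p[1:]<th))[0]
    return 189+j[0]+(p[j[0]]-th)/(p[j[0]]-p[j[0]+1]) if len(j) else np.nan
ys=np.arange(170,188);e=np.array([cross(y) for y in ys]);ok=~np.isnan(e);print('edge',e.round(1),'slope deg',np.degrees(np.arctan(np.polyfit(ys[ok],e[ok],1)[0])))
E
python3 tilt.py|tail -1
python3 -m jog '0 0 13 0;0 0 26 0;0 0 26 0;0 0 26 0;0 0 26 0;0 0 26 0;0 0 26 0;0 0 26 0' - 60; python3 tilt.py;  python3 -m jog '0 0 -16 0;0 0 -32 0;0 0 -32 0;0 0 -32 0;0 0 -32 0;0 0 -32 0;0 0 -32 0;0 0 -32 0'; python3 tilt.py
```

```text
197.4 197.2 197.1 196.7 196.3 196.2] slope deg -3.726823313367774
time: 24.8
ee_pos: [0.5124, -0.1261, 0.038]
tcp_rot: [174.0, 89.0, 84.4]
wrist_force: [-2.3, 47.7, 22.4]
opening: 0.0512
bbox [183 163  11  28 207] rows [(163, 185, 186), (166, 185, 189), (169, 185, 191), (172, 184, 191), (175, 183, 191), (178, 183, 192), (181, 185, 193), (184, 185, 193), (187, 186, 191), (190, 185, 188)]
carrier shift px ((-0.041358803109163844, 0.6629192218536133), 1.0080322252261638) mm/px z ~ 3.7035622572840396
t 24.85 F [-2.  48.6 22. ] [ 0.5124 -0.1261  0.038 ] 0.05130806605425411 [173.99374036  89.01388792  84.34660329] [10.04  0.48 -0.  ]
edge [192.2 192.3 192.3 192.5 192.7 192.9 193.3 193.4 193.4 193.6 193.8 194.
 194.1 194.2 194.1 193.9 193.5 193. ] slope deg 5.635613260635436
time: 25.85
ee_pos: [0.5126, -0.1105, 0.0388]
tcp_rot: [6.8, 89.0, -83.6]
wrist_force: [-4.6, -43.6, 13.6]
opening: 0.0512
bbox [190 164   9  27 148] rows [(164, 193, 193), (167, 193, 196), (170, 193, 198), (173, 192, 198), (176, 190, 197), (179, 191, 197), (182, 192, 197), (185, 192, 196), (188, 192, 195)]
carrier shift px ((0.02984815573049282, 0.46940659059452905), 0.9833231744240085) mm/px z ~ 3.7035622572840396
t 25.9 F [ -4.3 -43.7  13. ] [ 0.5126 -0.1105  0.0388] 0.051347886531392675 [  6.57273449  89.01095873 -83.76216497] [-9.06  0.98  0.08]
edge [200.7 200.4 200.1 199.9 199.8 199.5 199.2 199.1 198.8 198.8 199.1 199.7
 199.8 199.7 199.3 198.8 198.7 198.8] slope deg -4.714482364972567
```

±16 mm commanded at 60 N grip rocks the bush about ±6°. Now I rock dynamically while easing up.

```bash
python3 -m jog '-.4 0 16 0;-.8 0 32 0;-1.2 0 16 0;-1.6 0 0 0;-2 0 16 0;-2.3 0 32 0;-2.6 0 16 0;-3 0 0 0'; python3 -m jog '-.3 0 16 0;-.6 0 32 0;-.9 0 16 0;-1.2 0 0 0;-1.5 0 16 0;-1.8 0 32 0;-2.1 0 16 0;-2.5 0 0 0'; python3 tilt.py
```

```text
time: 26.9
ee_pos: [0.5127, -0.1093, 0.0419]
tcp_rot: [6.7, 89.0, -83.5]
wrist_force: [-5.4, -44.3, 18.2]
opening: 0.0509
time: 27.9
ee_pos: [0.5134, -0.1078, 0.0449]
tcp_rot: [16.7, 89.3, -73.5]
wrist_force: [-3.1, -37.2, 31.8]
opening: 0.0512
bbox [191 162  14  29 256] rows [(162, 193, 195), (165, 193, 198), (168, 194, 199), (171, 192, 200), (174, 191, 201), (177, 192, 203), (180, 192, 204), (183, 193, 203), (186, 193, 201), (189, 193, 198)]
carrier shift px ((0.030646425554490264, 0.5670037614975758), 0.9640215873723322) mm/px z ~ 3.7035622572840396
t 27.95 F [-3.2 -8.4 27.9] [ 0.5138 -0.1057  0.0456] 0.05070162145960702 [ 27.03189114  89.38294985 -63.13717865] [-1.93  0.79  0.03]
edge [202.6 202.4 202.4 202.4 202.5 202.9 203.2 203.8 204.3 204.7   nan 205.
   nan 204.7 204.3 203.8 203.4 203. ] slope deg 5.706754489498563
```

```bash
python3 - <<'E'
from h import *
from workcell import camera
S=camera('scene')
cv2.imwrite('pics/c7.png',cv2.resize(S['color'][130:220,130:250,::-1],(800,600),interpolation=2))
E
python3 tilt.py|tail -3
```

```text
t 28.05 F [ -2.7 -12.6  26.5] [ 0.5139 -0.1052  0.0456] 0.05095153279284126 [ 40.41640361  89.540132   -49.6790451 ] [-2.21  0.79 -0.1 ]
edge [203.  203.2 203.4 203.6 203.8 204.2 204.6   nan   nan   nan   nan   nan
   nan   nan   nan   nan 203.9 203.5] slope deg 1.434316321131769
```

View pics/c7.png

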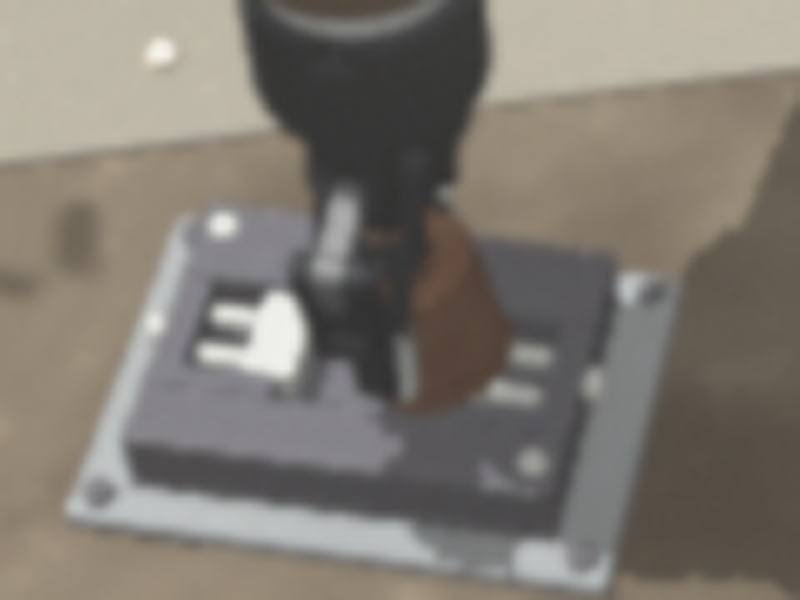

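The bush has popped out over the +y jaw. It is still held but tilted at about (455,320), and the carrier looks seated. I lift straight clear and then check the tilt.

```bash
python3 -m jog '-3 0 1 0;-8 0 2 0;-16 0 4 0;-26 0 4 0;-36 0 4 0;-46 0 4 0;-52 0 4 0;-52 0 4 0'; python3 - <<'E'
from h import *
from workcell import camera
S=camera('scene');T=camera('top');np.savez('pics/s8.npz',**S)
cv2.imwrite('pics/c8.png',cv2.resize(S['color'][110:215,125:265,::-1],(800,600),interpolation=2))
E
python3 tilt.py; python3 go.py .5125 -.118 .1 0
```

```text
time: 29.05
ee_pos: [0.5124, -0.1064, 0.0946]
tcp_rot: [80.8, 90.0, -9.2]
wrist_force: [-0.6, -0.1, -3.0]
opening: 0.0511
bbox [189 146  15  31 281] rows [(146, 193, 193), (149, 192, 196), (152, 192, 198), (155, 191, 199), (158, 190, 200), (161, 190, 202), (164, 191, 202), (167, 191, 203), (170, 192, 202), (173, 192, 199), (176, 191, 192)]
carrier shift px ((-0.009731374460073994, 0.40489475423410326), 1.0027634001823003) mm/px z ~ 3.7035622572840396
t 29.2 F [ 0.6  0.6 -3.7] [ 0.5119 -0.1063  0.0936] 0.05104375501687078 [-103.88667461   89.96534855  166.11727132] [ 0.    0.04 -0.01]
edge [203.3 202.9 202.5 201.9 200.9 199.4 197.1 195.6 191.    nan   nan   nan
   nan   nan 189.5 189.6 189.5 189.2] slope deg -42.94526445980017
t 29.2 tool [[-0.001, 0.0, -1.0], [1.0, 0.0, -0.001], [0.0, -1.0, -0.0]] 
shift [-6.4  0.6 11.7] turn 0.0 q6 78.3 F [ 0.6  0.6 -3.7] op 0.05104375501687078 pos [ 0.5119 -0.1063  0.0936]
```

View pics/c8.png

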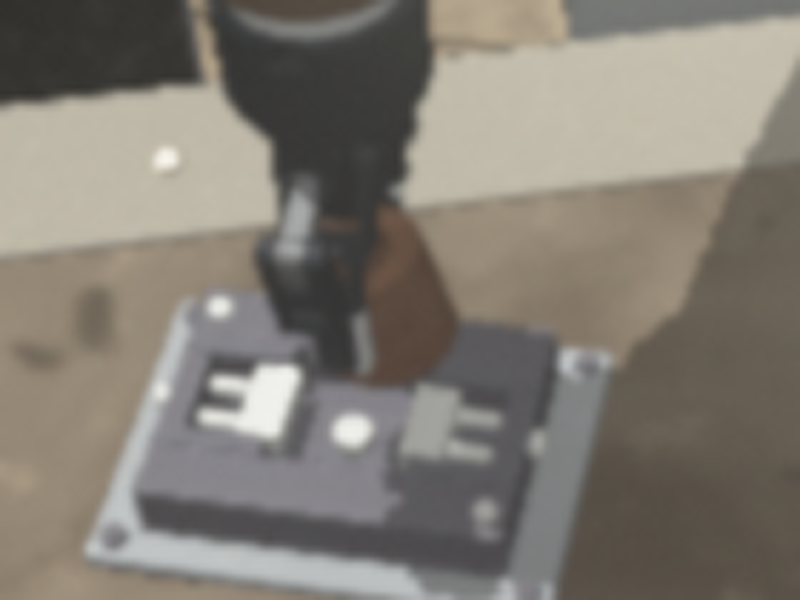

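The bush is fully clear of the carrier and jaws, and the carrier is seated. The bush leans 10–14° in the grip, bottom towards +y. I'll square it by lightly pressing its flat underside on clear bench at (0.50, 0.06) with a soft grip, then bring it back.

```bash
python3 -m jog '-5 0 -10 0;-5 -2 -40 0;-5 -5 -80 0;-5 -8 -115 0;-5 -12 -145 0;0 -12 -160 0;0 -12 -166 0;0 -12 -166 0' && python3 -m jog '8 0 0 0;20 0 0 0;35 0 0 0;48 0 0 0;58 0 0 0;64 0 0 0;66 0 0 0;68 0 0 0' - 40 && python3 -m jog '1 0 0 0;2 0 0 0;3 0 0 0;4 0 0 0;5 0 0 0;6 0 0 0;7 0 0 0;8 0 0 0' - 22; python3 go.py .5 .06 .015 0
```

```text
time: 30.2
ee_pos: [0.5001, 0.0595, 0.0939]
tcp_rot: [-46.3, 90.0, -136.2]
wrist_force: [0.4, -0.3, -3.0]
opening: 0.051
time: 31.2
ee_pos: [0.5003, 0.0597, 0.0263]
tcp_rot: [99.4, 90.0, 9.4]
wrist_force: [-1.0, -0.0, -3.5]
opening: 0.051
time: 32.2
ee_pos: [0.5001, 0.0596, 0.0179]
tcp_rot: [-69.2, 90.0, -159.2]
wrist_force: [1.1, 0.0, -3.2]
opening: 0.0513
t 32.2 tool [[-0.0, -0.0, -1.0], [1.0, -0.0, -0.0], [-0.0, -1.0, 0.0]] 
shift [ 2.9 -0.1 -0.4] turn -0.0 q6 96.8 F [ 1.1  0.  -3.2] op 0.051254517195894266 pos [0.5001 0.0596 0.0179]
```

```bash
python3 -m jog '1 0 0 0;2 0 0 0;3 0 0 0;4 0 0 0;5 0 0 0;6 0 0 0;6 0 0 0;6 0 0 0' - 22; python3 go.py .5 .06 .015 0
```

```text
time: 33.2
ee_pos: [0.5004, 0.0601, 0.0164]
tcp_rot: [114.2, 89.8, 24.2]
wrist_force: [-19.0, 1.2, 37.1]
opening: 0.0509
t 33.2 tool [[0.002, 0.001, -1.0], [1.0, 0.0, 0.002], [0.0, -1.0, -0.001]] 
shift [ 1.4 -0.4  0.1] turn 0.0 q6 96.8 F [-19.    1.2  37.1] op 0.05093327504496011 pos [0.5004 0.0601 0.0164]
```

```bash
python3 -m jog '-1 0 0 0;-2 0 0 0;-3 0 0 0;-3.5 0 0 0;-3.5 0 0 0;-3.5 0 0 0;-3.5 0 0 0;-3.5 0 0 0' - 22; python3 go.py .5 .06 .015 0; python3 - <<'E'
from h import *
from workcell import camera
S=camera('scene');np.savez('pics/s9.npz',**S)
x,y=.5004,.06
c=proj(S,[x,y,.02])[0].astype(int);x0,y0=c[0]-50,c[1]-42
I=cv2.resize(S['color'][y0:y0+75,x0:x0+100,::-1],(800,600),interpolation=2)
th=np.linspace(0,2*np.pi,60)
for z in(0,.048):
    P=(proj(S,np.c_[x+.0265*np.cos(th),y+.0265*np.sin(th),th*0+z])-[x0,y0]+.5)*8
    cv2.polylines(I,[P.astype(np.int32)],True,(0,255,0),1)
cv2.imwrite('pics/c9.png',I)
E
```

```text
time: 34.2
ee_pos: [0.5002, 0.0597, 0.0169]
tcp_rot: [109.7, 89.9, 19.7]
wrist_force: [-6.8, 0.7, 9.8]
opening: 0.0511
t 34.2 tool [[0.001, 0.0, -1.0], [1.0, 0.0, 0.001], [0.0, -1.0, -0.0]] 
shift [ 1.9 -0.2 -0.2] turn 0.0 q6 96.8 F [-6.8  0.7  9.8] op 0.05108253473524367 pos [0.5002 0.0597 0.0169]
```

View pics/c9.png

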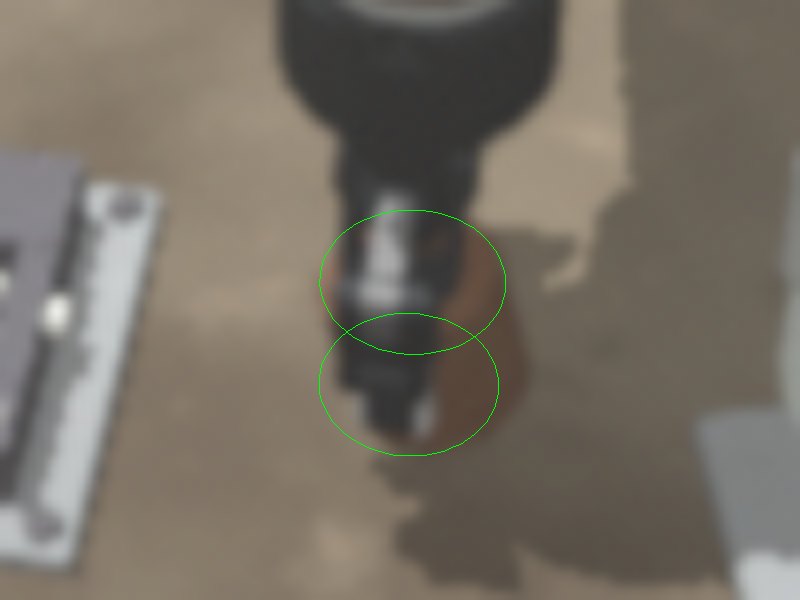

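The bush is still leaning: its lower right edge at (527,370) is about 28 px right of the upright outline. The soft grip's torsion holds it. The fingertips are clear of the bench, so I let it settle flat here and regrip it.

```bash
python3 -m jog '0 0 0 0;0 0 0 0;0 0 0 0;0 0 0 0;0 0 0 0;-1 0 0 0;-2 0 0 0;-2 0 0 0' 0.85 60; python3 go.py .5 .06 .015 0; python3 - <<'E'
from h import *
from workcell import camera
S=camera('scene');np.savez('pics/s10.npz',**S)
h=cv2.cvtColor(S['color'],cv2.COLOR_RGB2HSV);x,y=.5004,.06
c=proj(S,[x,y,.02])[0].astype(int);x0,y0=c[0]-20,c[1]-30
m=((h[...,0]<14)&(h[...,1]>70)&(h[...,2]>30))
for yy in range(y0,y0+45,2):
    q=np.where(m[yy,x0:x0+42])[0]
    if len(q):print(yy,x0+q.min(),x0+q.max(),len(q))
th=np.linspace(0,2*np.pi,60)
for z in(0,.048):
    P=proj(S,np.c_[x+.0265*np.cos(th),y+.0265*np.sin(th),th*0+z]);i=P[:,0].argmax();j=P[:,0].argmin();print('pred',z,P[i],P[j],'bottom row',P[:,1].max(),'top',P[:,1].min())
print('px/m y',proj(S,[x,y+.01,.02])-proj(S,[x,y,.02]))
E
```

```text
time: 35.25
ee_pos: [0.5002, 0.0596, 0.0177]
tcp_rot: [104.0, 90.0, 14.0]
wrist_force: [0.3, -0.2, -0.2]
opening: 0.0726
t 35.25 tool [[0.0, 0.0, -1.0], [1.0, 0.0, 0.0], [0.0, -1.0, -0.0]] 
shift [ 2.7 -0.2 -0.4] turn 0.0 q6 96.8 F [ 0.3 -0.2 -0.2] op 0.07255444538421639 pos [0.5002 0.0596 0.0177]
178 265 276 8
180 270 278 9
182 270 279 10
184 270 279 10
186 268 279 12
188 267 279 13
190 267 278 12
192 267 278 12
194 267 278 12
196 267 278 12
198 266 278 13
200 267 277 11
202 267 275 9
204 266 272 7
pred 0 [273.84244978 195.74408739] [251.38758231 195.66106196] bottom row 204.4934209568251 top 186.688495614903
pred 0.048 [274.70828852 182.9273595 ] [251.47066848 182.83436367] bottom row 191.79047437084404 top 173.7546007255547
px/m y [[4.25456068 0.55416997]]
```

The bush now stands upright, with its right edge at column 279 at the top and 278 at the bottom, parallel to the prediction. It is about 11 mm further in +y than the tool, so I re-centre and regrip.

```bash
python3 -m jog '0 0 -4 0;0 0 -8 0;0 0 -11 0;1 0 -11 0;1 0 -11 0;1 0 -11 0;1 0 -11 0;1 0 -11 0' 1 60 && python3 -m jog '0 0 0 0;0 0 0 0;0 0 0 0;0 0 0 0;0 0 0 0;0 0 0 0;0 0 0 0;0 0 0 0' 0 60;  python3 -m jog '-2 0 0 0;-8 0 0 0;-20 0 0 0;-35 0 0 0;-50 0 0 0;-62 0 0 0;-70 0 0 0;-72 0 0 0'; python3 go.py .5125 -.118 .085 0; python3 - <<'E'
from h import *
from workcell import camera,status
o=status.get_obs();S=camera('scene');np.savez('pics/s11.npz',**S)
h=cv2.cvtColor(S['color'],cv2.COLOR_RGB2HSV);x,y,z=o['ee_pos'];b=z-.0175
c=proj(S,[x,y,b+.02])[0].astype(int);x0,y0=c[0]-20,c[1]-30
m=((h[...,0]<14)&(h[...,1]>70)&(h[...,2]>30))
for yy in range(y0,y0+50,3):
    q=np.where(m[yy,x0:x0+42])[0]
    if len(q):print(yy,x0+q.min(),x0+q.max(),len(q))
th=np.linspace(0,2*np.pi,60)
for k in(0,.048):
    P=proj(S,np.c_[x+.0265*np.cos(th),y+.0265*np.sin(th),th*0+b+k]);i=P[:,0].argmax();j=P[:,0].argmin();print('pred',k,P[i],P[j],'bottom row',P[:,1].max(),'top',P[:,1].min())
E
```

```text
time: 36.3
ee_pos: [0.5001, 0.0705, 0.0165]
tcp_rot: [42.5, 90.0, -47.5]
wrist_force: [-0.3, 0.9, -0.1]
opening: 0.0855
time: 37.3
ee_pos: [0.5001, 0.0706, 0.0169]
tcp_rot: [94.6, 90.0, 4.6]
wrist_force: [-2.0, 0.1, 5.2]
opening: 0.0515
time: 38.3
ee_pos: [0.5003, 0.0706, 0.089]
tcp_rot: [96.5, 90.0, 6.4]
wrist_force: [-0.2, 0.3, -3.9]
opening: 0.0516
t 38.3 tool [[0.001, 0.0, -1.0], [1.0, -0.0, 0.001], [-0.0, -1.0, -0.0]] 
shift [  4.   12.2 188.6] turn -0.0 q6 98.0 F [-0.2  0.3 -3.9] op 0.05156842564865803 pos [0.5003 0.0706 0.089 ]
158 277 278 2
161 276 280 5
164 258 281 9
167 273 280 8
170 274 279 6
173 273 280 8
176 258 279 9
179 259 279 8
182 273 277 5
185 267 272 6
pred 0 [279.85492264 176.87933632] [256.19603741 176.78124376] bottom row 185.81250588565896 top 167.63488443191503
pred 0.048 [280.99028283 162.65420608] [256.46082594 162.54421168] bottom row 171.69172923508825 top 153.3017810128367
```

The bush is upright and centred: edges at 280/279 match the prediction of 281/280. I carry it back over the pocket and lower it to about 10 mm clear.

```bash
python3 -m jog '0 1 12 0;0 3 40 0;0 5 75 0;0 7 110 0;0 9 142 0;0 11 168 0;0 12 184 0;0 12 188.5 0' && python3 -m jog '0 0 0 0;0 0 0 0;5 0 0 0;10 0 0 0;16 0 0 0;21 0 0 0;24 0 0 0;25 0 0 0'; python3 -m jog '0 0 0 0;0 0 0 0;0 0 0 0;0 0 0 0;0 0 0 0;0 0 0 0;0 0 0 0;0 0 0 0'; python3 go.py .5125 -.118 .064 0; python3 tilt.py|grep carrier; python3 - <<'E'
from h import *
from workcell import camera,status
o=status.get_obs();S=camera('scene');x,y,z=o['ee_pos'];b=z-.0169
th=np.linspace(0,2*np.pi,60)
I=cv2.resize(S['color'][115:215,130:230,::-1],(480,480),interpolation=2)
for k in(0,.048):
    P=(proj(S,np.c_[x+.0265*np.cos(th),y+.0265*np.sin(th),th*0+b+k])-[130,115]+.5)*4.8
    cv2.polylines(I,[P.astype(np.int32)],True,(0,255,0),1)
J=cv2.resize(S['color'][130:280,290:390,::-1],(320,480),interpolation=2)
cv2.imwrite('pics/c12.png',np.hstack([I,J]))
E
```

```text
time: 39.35
ee_pos: [0.5118, -0.1188, 0.0881]
tcp_rot: [-105.4, 90.0, 164.5]
wrist_force: [-0.2, 0.1, -2.7]
opening: 0.0514
time: 40.35
ee_pos: [0.512, -0.1179, 0.0633]
tcp_rot: [-102.0, 90.0, 168.0]
wrist_force: [-0.0, 0.5, -3.5]
opening: 0.0516
time: 41.35
ee_pos: [0.5121, -0.1179, 0.0635]
tcp_rot: [-11.1, 90.0, -101.1]
wrist_force: [-0.1, -0.1, -3.6]
opening: 0.0515
t 41.35 tool [[-0.0, -0.0, -1.0], [1.0, 0.0, -0.0], [0.0, -1.0, 0.0]] 
shift [-0.5  0.4  0.1] turn 0.0 q6 77.0 F [-0.1 -0.1 -3.6] op 0.05152717347529895 pos [ 0.5121 -0.1179  0.0635]
carrier shift px ((0.09080450873412005, 0.5002689027763392), 1.0108919021823084) mm/px z ~ 3.7035622572840396
```

View pics/c12.png

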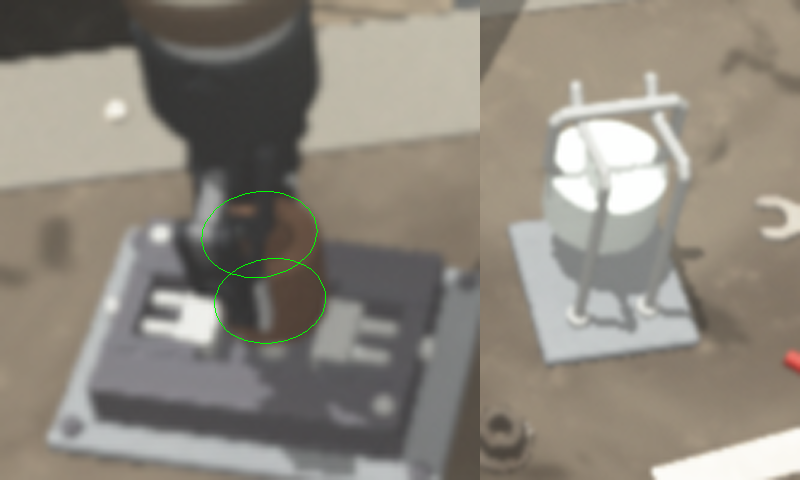

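The bush fills the upright outline (right edges about 318 at the top and 327 at the bottom) above its pocket. The carrier shift matches its seated reading and the cap is still hanging, so I hand in.

```bash
python3 -c "
from workcell import bot,status
print(bot.job_done(),status.get_obs()['time'])"
```

```text
the job is handed in; nothing more can be done
the job is handed in; nothing more can be done
```

The job is handed in: the cap hangs on the hook stand and the gripper holds the bush upright about 10 mm above the carrier, over its pocket. The clock read 41.4 s at my last check before handing in.

**What I did**
- **Cap:** I lifted it off by its handle and hung it across both rods, behind the tips.
- **Bush:** I rocked it from jaw to jaw, first with no lift at increasing swing, reaching about ±6°. I then rocked it with a slow lift until it came free.

**Final checks**
- **Bush:** it matches the predicted upright outline. The tool is within about 0.5 mm of the pocket centre in plan, and the force reading shows only the bush's weight.
- **Carrier:** the image-shift check stayed near its starting value throughout (0.4–0.5 px, with one rocking reading at 0.66), so it reads as seated. One pixel is about 3.7 mm of lift, so this check is coarse.
- **Cap:** it was still hanging in the last picture.
- **Small parts:** I kept clear of all three, but I did not measure their positions again at the end.

**What did not go to plan**
- **Release:** the bush popped out over the +y jaw sooner than expected and leaned about 10–14° in the grip.
- **Straightening:** pressing it on the bench with a soft grip did not straighten it. I let it stand free on clear bench between the holder and the stand, regripped it centred, and brought it back.
- **Forces:** the wrist force stayed under about 60 N in the readings at the end of each move.

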